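# Hang the board rack on the two hooks of its stand

## Robot

A 6-joint arm with a two-finger parallel gripper is mounted at the origin on the work surface. World frame = base frame: x ahead of the robot, y to its left, z up, the work surface at z = 0. Lengths are in m, angles in degrees, forces in N, time in s.
With the tool pointing down it reaches from about 0.375 to 0.9 m from the base axis. Payload 3.1 kg.
Tool frame: the origin (TCP) lies at the very end of the fingers, on their centre line; the grasp point (between the pads) lies 19 mm behind it (grasp_offset is the distance from the TCP to the grasp point, in m); z points along the fingers, y is the direction in which the jaws open and shut (so a half turn about z gives the same grasp; the last joint's range is limited). The gripper opens to 87 mm and grips with 3 to 60 N. Pads are 19 mm wide; open, the fingers measure 117 mm over their backs; the gripper's body (75 mm by 190 mm) begins 51 mm behind the grasp point.
Start: joints at [-74.341, 30.224, 82.088, -0, 67.689, -10.227], TCP at [0.273, -0.562, 0.223] pointing down, gripper open.
Joint ranges: [-176.69, 176.69], [-43.24, 126.21], [12.49, 139.97], [-82, 262], [0, 151.66], [-163.58, 163.58]. Speed limits (degrees/s): [159.86, 159.86, 180, 180, 180, 180].

## Interface

Orientations are given as a 3x3 rotation matrix whose columns are the frame's x, y, z axes.
In Python, from rig import * gives the robot as it stands. The module is installed in compiled form; this text tells all that it offers.
- The arm moves only by the tool play_rows, never from a script. Its argument "plan" is a list that holds one entry, the list of rows, each a list of 7 numbers: the shift along the world's x, y, z each as a share of 5 cm, from -1 to 1, then the turn, a rotation vector about the world's x, y, z each as a share of pi rad, from -1 to 1, then the gripper's target within -1 to 1 (fully open at 1, half-way at 0, shut at -1). A call has 1 to 12 rows; each row shifts and turns the commanded pose from where the row before left it; what a row does not reach is not made up. A row lasts 1/10 s, in which the tool goes at most 50 mm and 8.59 degrees, less where a joint would pass 70% of its speed; a pose out of reach is approached as far as the arm can. A call with a number of a shift or a turn outside -1 to 1 is refused whole. A call with a gripper value outside its range is refused whole. The fingers move at their own pace and stop on an object; the grip force is fixed at half the most. Time passes only in rows, so rows that do not move let the fingers close. It gives the time, the measured TCP pose, the force and the opening at its end, in the units of the state.
- read_state(): the state, without advancing time (a new reading comes with each control period).
- capture(name): name is "scene" or "top" or "wrist"; returns the picture (384x512x3 uint8, red, green, blue); there is no depth.
- camera_params(name): a dict with "intrinsics" (3x3 intrinsics, pixels), "R" (3x3) and "t" (3): a world point X has camera coordinates R X + t; the wrist camera has in their place "mount" (4x4, takes a point from camera to tool coordinates, whose origin is the TCP and whose axes are the flange's). Camera axes: x right, y down, z forward; pixel columns grow to the right and rows downward; lengths in m; the calibration is good to about 2 mm. A picture is of the moment at which its call begins: read the wrist's pose just before it. camera_params takes no time and is no camera call.
- hand_in(): hands the job in, once; it reports no verdict.
The state is a dict: "time_s": time; "joint_positions": joint angles; "qvel": joint speeds; "tau": joint torques, N m; "position": TCP position; "tcp_rot": TCP orientation; "force": force on the tool from outside, world axes, zero at the start; "moment": the same for the moment, N m; "opening": opening from 0.0 (shut) to 1.0 (fully open).
Only numpy, scipy, OpenCV 4.12 (cv2) and the standard library are available. Lean on these libraries where they do the work, as an engineer would, in place of code of your own. Each camera call takes 0.05 s, during which the arm holds its last target. There are 200 camera calls.

## Task

Take the steel board rack by its black grip and hang it on the stand: lay its top bar on the open front ledges of both hooks, slide it gently back under the overhanging lips until it meets the backs, and let it down into both hook pockets. Make sure both ends have dropped fully home while you still hold it, then let go; do not force it, as the hooks bend, and leave the other things on the bench as they are.

Things in the scene. Friction and masses are not known exactly. Their poses are not given: they have to be found in the camera images.
- rack_grip (a point): centre of the black grip of the board rack, an upright steel frame (0.3 to 0.6 kg) standing on two feet. Axes of the frame: x through its thin side, y along its width, z up; same after a half turn. The grip is 14 mm (x) by 72 (y) by 24 (z) on two legs at y = +-28; grasp it across x. The soles are 160 mm below this point, feet 56 mm deep in x, frame 220 wide; uprights at y = +-104 and +-35
- bar_a (a point): on the centre line of the rack's top bar, 80 mm to the +y side of its middle, where one hook carries it. The bar is square, 10 x 10 mm, 224 long along y, its centre line 50 mm straight below the grip's centre
- bar_b (a point): the same, 80 mm to the -y side
- hook_line (a point): fixed point of the stand midway between its two hooks, 175 mm above the bench: the middle of the pockets in x and the NOMINAL height of their floors. x runs from the hooks' open front to their backs, y along the line of hooks, z up. The hooks sit on one level rail clamped to the posts: their true height is 18 mm below to 18 mm above nominal, not reported; find it by touch
- hook_a (a point): nominal place of the +y hook's pocket (hook_line, y = +80 mm); hook dark steel, 10 mm wide. Side view, x from here, heights over the true floor, mm: pocket x -7 to 7, floor 0; flat ledge x -37 to -7, height 8, open above for x under -11; overhanging lip x -11 to 19, underside 21, top 29; back wall at x = 7. So the bar cannot come straight down: ledge, back under the lip (3 mm play), 8 mm drop
- hook_b (a point): the same for the -y hook (y = -80 mm). The hooks are rubber-mounted on the rail and give about 1 mm per 12 N in height; a push of over 30 N bends them. The rail lies behind the hooks' backs (x 15 to 33 mm, heights -14 to +6 over the true floor)
- stand: the fixed stand: two aluminium posts (y = +-160 mm, x 33 to 57, 207 high) with foot plates, rail and hooks, 370 mm wide; origin on the bench below hook_line, same axes
- multimeter: yellow hand multimeter lying flat, 75 x 150 x 41 mm, origin at the centre of its underside; leave alone
- spool: small grey solder spool standing on end, 54 mm across, 45 high, origin at the centre of its underside; leave alone
- driver_grip (a point): screwdriver lying flat, about 200 mm long; the point is on its handle; leave alone
- tape: roll of black tape lying flat, 90 mm across, 20 high, origin at the centre of its underside; leave alone
- carton: small cardboard box 100 x 70 x 55 mm, origin at the centre of its underside; leave alone
- psu_brick: black power brick 60 x 120 x 36 mm, origin at the centre of its underside; leave alone
Mind the look-alikes: they are no part of the job. There is more than one size of the part that bears rack_grip; the job needs the smaller.

How it is judged:
By the outcome, as a careful person would: the job done as asked, in the order asked, and still so for the second after the job is handed in, with the robot touching nothing.
It also fails if it takes over 72 s, if anything falls off the work surface, if the arm or the gripper's body presses on something with over 40 N, if the wrist force passes 120 N, or if a joint passes its speed limit or range.

## Working session

There is one attempt and no reset: what is moved stays moved. The work goes in short steps, Python scripts to look and compute and a tool call to move; the robot and the scene stay as the last step left them, time stands still between calls to the robot, and variables do not carry over. Pictures are saved under pics/ and viewed, about 8 in all and at most 12, crops included, and the job is handed in when it is done.

Besides the shell and the picture viewer there is one more tool, called after "Emit:" in YAML: its name, and indented under it one key for each argument. play_rows: Moves the arm, as the interface text tells. Its arguments: {"type":"object","properties":{"plan":{"type":"array"}},"required":["plan"]}

```bash
mkdir -p pics; python3 - <<'E'
from rig import *
import cv2,numpy as np
s=read_state();print(s)
for n in("scene","top"):
    im=capture(n);cv2.imwrite(f"pics/{n}0.png",cv2.resize(im[:,:,::-1],(800,600),interpolation=cv2.INTER_CUBIC));np.save(f"pics/{n}0.npy",im)
for n in("scene","top","wrist"):print(n,camera_params(n))
E
```

```text
{'time_s': 0.0, 'joint_positions': array([-7.43428099e+01,  3.02794163e+01,  8.21562609e+01, -1.98486189e-03,
        6.76888435e+01, -1.02264845e+01]), 'qvel': array([ 0.07738225,  0.07811671, -0.05390086, -0.04851889,  0.02969633,
       -0.00450473]), 'tau': array([ 5.76810926e-04, -4.40036988e+01, -1.76594192e+01,  6.33442216e-02,
        5.81593509e-02, -1.61829857e-04]), 'position': array([ 0.27266561, -0.56157245,  0.2215675 ]), 'tcp_rot': array([[ 8.99676554e-01,  4.36556659e-01, -6.17390809e-04],
       [ 4.36556952e-01, -8.99674210e-01,  2.08400237e-03],
       [ 3.54334526e-04, -2.14445432e-03, -9.99997638e-01]]), 'force': array([ 0.37339998, -0.52944396,  0.5556229 ]), 'moment': array([ 0.02722119, -0.02639767,  0.00879915]), 'opening': 0.9988452084383804}
scene {'intrinsics': array([[398.1168786 ,   0.        , 255.31763843],
       [  0.        , 398.1168786 , 190.19807872],
       [  0.        ,   0.        ,   1.        ]]), 'R': array([[ 0.81465711,  0.57993562,  0.00290956],
       [ 0.31732819, -0.44155217, -0.83924639],
       [-0.48542415,  0.68462133, -0.5437435
[... 260 characters left out ...]
0.99961073, -0.00904483],
       [-0.99525377,  0.02712327, -0.09345724],
       [ 0.09366619,  0.00653531, -0.99558221]]), 't': array([0.02185551, 0.47497606, 1.3592517 ])}
wrist {'intrinsics': array([[278.33231159,   0.        , 255.3464226 ],
       [  0.        , 278.33231159, 192.6733116 ],
       [  0.        ,   0.        ,   1.        ]]), 'mount': array([[-2.20282173e-04, -9.70365655e-01, -2.41641155e-01,
         6.52257628e-02],
       [ 9.99999943e-01, -2.75137515e-04,  1.93269375e-04,
        -1.85386407e-04],
       [-2.54026511e-04, -2.41641098e-01,  9.70365660e-01,
        -1.62216657e-01],
       [ 0.00000000e+00,  0.00000000e+00,  0.00000000e+00,
         1.00000000e+00]])}
```

View pics/scene0.png

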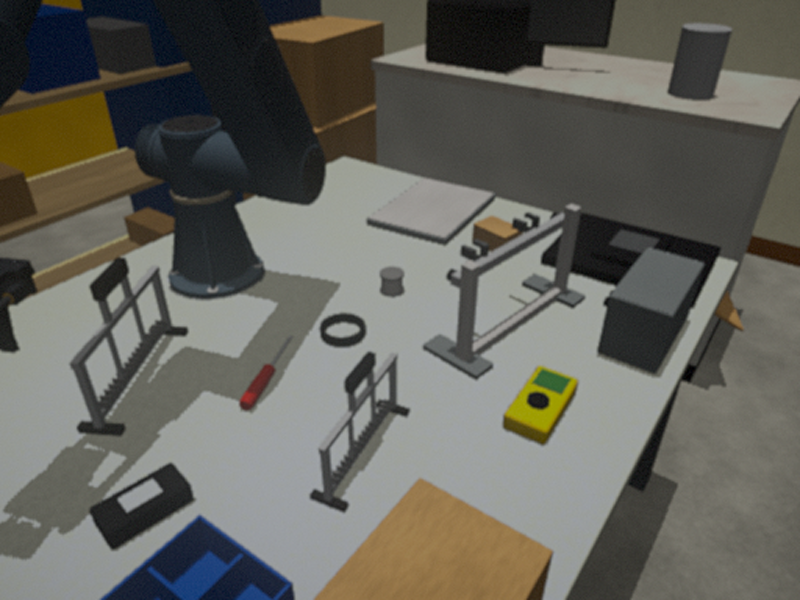

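View pics/top0.png

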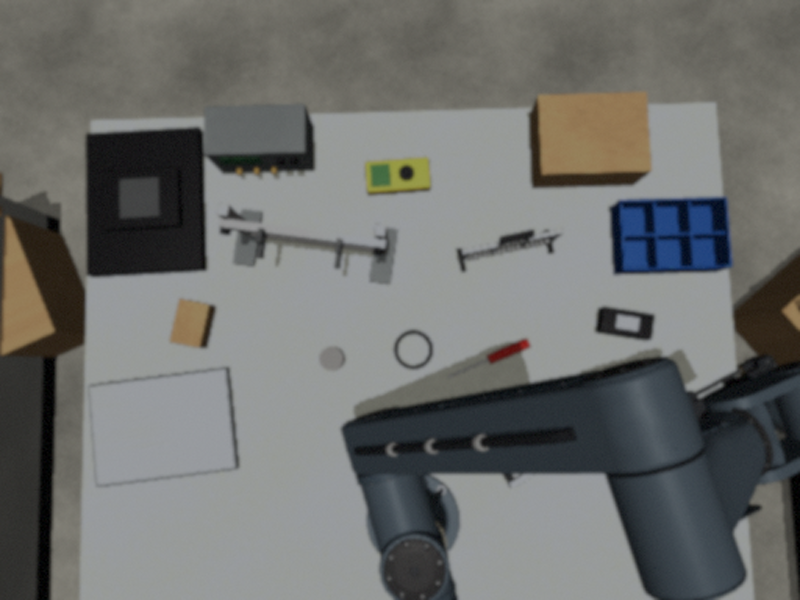

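The scene view shows two racks. The nearer one, at about (360,430), looks smaller and the left one, at (130,350), larger. The stand is at (510,290) with its hooks toward the robot. I'll zoom in to measure the rack and stand.

```bash
python3 - <<'E'
import numpy as np,cv2
s=np.load("pics/scene0.npy");t=np.load("pics/top0.npy")
def c(im,x,y,w,h):
    return cv2.resize(im[y:y+h,x:x+w],(400,300),interpolation=cv2.INTER_CUBIC)
# native coords, scale 4 (100x75) / for others
A=c(s,185,218,144,108);B=c(s,265,123,120,90);C=c(t,280,130,100,75);D=c(t,132,120,132,99)
im=np.vstack([np.hstack([A,B]),np.hstack([C,D])])
im=cv2.convertScaleAbs(im,alpha=1.3)
cv2.imwrite("pics/crop1.png",im[:,:,::-1])
E
```

```text
(no output)
```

View pics/crop1.png

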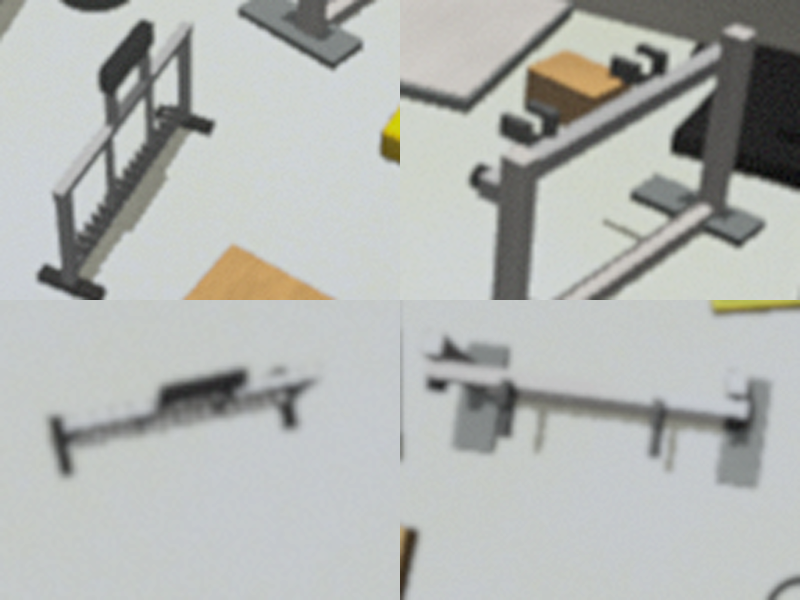

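```bash
cat > h.py <<'E'
from rig import *
import numpy as np,cv2
from scipy.optimize import least_squares
from scipy.spatial.transform import Rotation as Ro
P={n:camera_params(n) for n in("scene","top")}
def proj(n,X):
    p=P[n];c=p["R"]@X+p["t"];q=p["intrinsics"]@c;return q[:2]/q[2]
def pose(v,X):
    c,s=np.cos(v[2]),np.sin(v[2]);return np.array([v[0]+c*X[0]-s*X[1],v[1]+s*X[0]+c*X[1],X[2]])
def fit(obs,v0):
    f=lambda v:np.concatenate([proj(n,pose(v,np.array(X)))-np.array(u) for n,X,u in obs])
    r=least_squares(f,v0,loss="soft_l1");return r.x,f(r.x).reshape(-1,2)
A=lambda x,y:(185+.36*x,218+.36*y)
B=lambda x,y:(265+.3*(x-400),123+.3*y)
C=lambda x,y:(280+.25*x,130+.25*(y-300))
D=lambda x,y:(132+.33*(x-400),120+.33*(y-300))
E
python3 - <<'E'
from h import *
np.set_printoptions(precision=4,suppress=True)
for k in (1,1.15):
  o=[("scene",(0,0,.16),A(127,58)),("top",(0,0,.16),C(204,388)),("scene",(0,-.104,.004),A(70,284)),("scene",(0,.104,.004),A(186,121)),("top",(0,.104,.005),C(62,445)),("top",(0,0,.16),C(204,388)),("scene",(0,-.112,.115),A(62,192)),("scene",(0,.112,.115),A(190,28))]
  o=[(n,tuple(k*np.array(X)),u) for n,X,u in o]
  v,r=fit(o,[.6,-.2,0]);print(k,v,np.degrees(v[2]));print(r)
o=[("scene",(.045,-.16,.207),B(518,157)),("scene",(.045,.16,.207),B(738,33)),("top",(.045,-.16,.207),D(738,382)),("top",(.045,.16,.207),D(437,343))]
v,r=fit(o,[.6,.2,0]);print(v,np.degrees(v[2]));print(r)
for dz in(-.018,0,.018):
  for y in(-.08,.08):
    print(dz,y,[ (n,proj(n,pose(v,np.array([x,y,.175+dz+z])))) for n in("scene","top") for x,z in((-.037,.008),(-.011,.029))])
print("B(516,128)",B(516,128),B(542,108),B(480,180),D(656,455),D(505,435))
E
```

```text
1 [ 0.604  -0.2318  0.1765] 10.115061589013012
[[-0.0143 -0.7594]
 [-0.2391 -1.3325]
 [ 0.2136  0.3554]
 [-0.372  -0.2302]
 [-0.3386 -0.8697]
 [-0.2391 -1.3325]
 [-2.1232  0.2434]
 [-0.4948 -2.3056]]
1.15 [ 0.604  -0.2298  0.2362] 13.535968352840165
[[  0.2347  -9.8452]
 [  0.4937  -2.9296]
 [  0.0128   6.0064]
 [  0.1864  -5.2743]
 [ -4.5938   1.8427]
 [  0.4937  -2.9296]
 [ -3.0605   0.4128]
 [  0.0828 -12.7632]]
[ 0.5952  0.2102 -0.1572] -9.007369131764069
[[-0.2678 -0.7169]
 [-0.1813 -0.598 ]
 [ 1.0233 -0.4449]
 [-0.5847 -0.4461]]
-0.018 -0.08 [('scene', array([294.5707, 162.1565])), ('scene', array([302.1239, 158.7596])), ('top', array([217.0775, 171.2277])), ('top', array([217.4736, 162.1305]))]
-0.018 0.08 [('scene', array([327.4341, 144.5164])), ('scene', array([335.1117, 141.0009])), ('top', array([167.9995, 164.8935])), ('top', array([167.6564, 155.726 ]))]
0 -0.08 [('scene', array([294.9269, 156.6253])), ('scene', array([302.5553, 153.0656])), ('top', array([216.4323, 170.333 ])), ('top', array([216.8245, 161.0875]))]
0 0.08 [('scene', array([328.0235, 139.2759])), ('scene', array([335.7764, 135.616 ])), ('top', array([166.6425, 163.9092])), ('top', array([166.2736, 154.5913]))]
0.018 -0.08 [('scene', array([295.2894, 150.998 ])), ('scene', array([302.9944, 147.2702])), ('top', array([215.7681, 169.4119])), ('top', array([216.1558, 160.0131]))]
0.018 0.08 [('scene', array([328.6223, 133.9516])), ('scene', array([336.452 , 130.1431])), ('top', array([165.2455, 162.8958])), ('top', array([164.8495, 153.4226]))]
B(516,128) (299.8, 161.4) (307.6, 155.4) (289.0, 177.0) (216.48000000000002, 171.15) (166.65, 164.55)
```

The rack fits as the small one (scale 1), at about (0.604, -0.232) with yaw 10.1°. The stand is at about (0.595, 0.210), yaw -9°. Both are consistent across the two views, so I'm moving above the rack.

Emit:
play_rows:
  plan:
    - [[0,0,0.8,0,0,0,1],[0,0,0.8,0,0,0,1],[0.662,0.66,0,0,0,0.0412,1],[0.662,0.66,0,0,0,0.0412,1],[0.662,0.66,0,0,0,0.0412,1],[0.662,0.66,0,0,0,0.0412,1],[0.662,0.66,0,0,0,0.0412,1],[0.662,0.66,0,0,0,0.0412,1],[0.662,0.66,0,0,0,0.0412,1],[0.662,0.66,0,0,0,0.0412,1],[0.662,0.66,0,0,0,0.0412,1],[0.662,0.66,0,0,0,0.0412,1]]

```text
time_s: 1.3
position: [0.6048, -0.2305, 0.302]
tcp_rot: [[-0.18, 0.984, -0.001], [0.984, 0.18, 0.0], [0.001, -0.001, -1.0]]
force: [0.4, -0.6, 0.3]
opening: 0.996
```

```bash
cat >> h.py <<'E'
def wproj(s,p,X):
    T=np.eye(4);T[:3,:3]=s["tcp_rot"];T[:3,3]=s["position"]
    c=np.linalg.inv(T@p["mount"])@np.append(X,1);q=p["intrinsics"]@c[:3];return q[:2]/q[2]
E
python3 - <<'E'
from h import *
s=read_state();p=camera_params("wrist");im=capture("wrist")
print(s["position"],s["tcp_rot"],s["force"])
np.save("pics/w1.npy",im)
im=im[:,:,::-1].copy()
im=cv2.resize(im,(800,600),interpolation=cv2.INTER_CUBIC);v=[.604,-.2318,.1765]
for X in [(0,-.036,.172),(0,.036,.172),(0,-.112,.115),(0,.112,.115),(.028,.104,.005),(-.028,.104,.005),(.028,-.104,.005),(-.028,-.104,.005)]:
    u=wproj(s,p,pose(v,np.array(X)))*1.5625;print(X,u/1.5625);cv2.drawMarker(im,tuple(int(a) for a in u),(0,0,255),0,12,1)
cv2.imwrite("pics/w1.png",im)
E
```

```text
[ 0.60476094 -0.23054613  0.30201659] [[-1.79721420e-01  9.83717097e-01 -9.40168000e-04]
 [ 9.83717385e-01  1.79721856e-01  4.01720090e-04]
 [ 5.64147659e-04 -8.52661902e-04 -9.99999477e-01]] [ 0.36072854 -0.55873284  0.28586999]
(0, -0.036, 0.172) [254.79977535 218.92209908]
(0, 0.036, 0.172) [255.04118724 153.68960409]
(0, -0.112, 0.115) [254.67706506 257.51451541]
(0, 0.112, 0.115) [255.32331375  83.78849669]
(0.028, 0.104, 0.005) [273.14286199  98.93745807]
(-0.028, 0.104, 0.005) [237.44585432  98.78738969]
(0.028, -0.104, 0.005) [270.82981611 223.96633879]
(-0.028, -0.104, 0.005) [238.82321955 223.84824798]
```

View pics/w1.png

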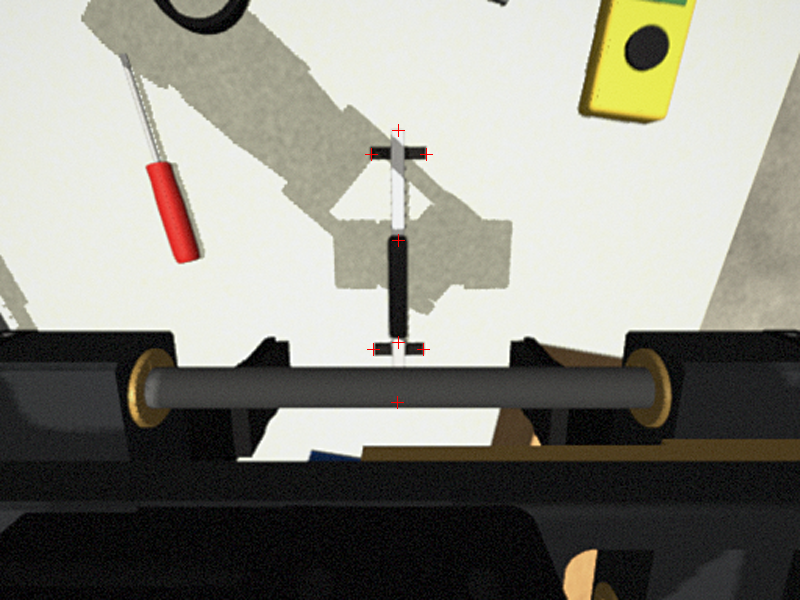

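The projected points match the wrist view: grip at (398, 236–338), predicted 240–342, so about 2 mm off along y. I'm descending and closing.

Emit:
play_rows:
  plan:
    - [[-0.02,0,-0.8,0,0,0,1],[0,0.01,-0.8,0,0,0,1],[0,0,-0.8,0,0,0,1],[0,0,-0.5,0,0,0,1],[0,0,-0.32,0,0,0,1],[0,0,0,0,0,0,-1],[0,0,0,0,0,0,-1],[0,0,0,0,0,0,-1],[0,0,0,0,0,0,-1],[0,0,0,0,0,0,-1],[0,0,0,0,0,0,-1],[0,0,0,0,0,0,-1]]

```text
time_s: 2.55
position: [0.603, -0.2318, 0.1419]
tcp_rot: [[-0.174, 0.985, 0.001], [0.985, 0.174, -0.0], [-0.0, 0.0, -1.0]]
force: [-0.8, 0.5, -0.2]
opening: 0.451
```

Emit:
play_rows:
  plan:
    - [[0,0,0,0,0,0,-1],[0,0,0,0,0,0,-1],[0,0,0,0,0,0,-1],[0,0,0,0,0,0,-1],[0,0,0,0,0,0,-1],[0,0,0,0,0,0,-1],[0,0,0,0,0,0,-1],[0,0,0,0,0,0,-1],[0,0,0,0,0,0,-1]]

```text
time_s: 3.45
position: [0.6028, -0.2318, 0.1415]
tcp_rot: [[-0.174, 0.985, -0.0], [0.985, 0.174, 0.0], [0.0, -0.0, -1.0]]
force: [-0.3, -0.8, -0.5]
opening: 0.156
```

Emit:
play_rows:
  plan:
    - [[0,0,0,0,0,0,-1],[0,0,0.05,0,0,0,-1],[0,0,0.15,0,0,0,-1],[0,0,0.4,0,0,0,-1],[0,0,0.5,0,0,0,-1],[0,0,0.5,0,0,0,-1],[0,0,0.5,0,0,0,-1],[0,0,0.4,0,0,0,-1],[0,0,0.3,0,0,0,-1],[0,0,0.1,0,0,0,-1],[0,0,0,0,0,0,-1],[0,0,0,0,0,0,-1]]

```text
time_s: 4.65
position: [0.6022, -0.2313, 0.2854]
tcp_rot: [[-0.174, 0.985, -0.002], [0.985, 0.174, 0.001], [0.002, -0.002, -1.0]]
force: [-0.3, -0.3, -4.4]
opening: 0.157
```

Emit:
play_rows:
  plan:
    - [[-0.51,0.2,0,0,0,-0.0088,-1],[-0.51,0.4,0,0,0,-0.0088,-1],[-0.51,0.6,0,0,0,-0.0088,-1],[-0.51,0.7,0,0,0,-0.0088,-1],[0,0.8,0,0,0,-0.0088,-1],[0,0.8,0,0,0,-0.0088,-1],[0,0.8,0,0,0,-0.0088,-1],[0,0.8,0,0,0,-0.0088,-1],[0,0.8,0,0,0,-0.0088,-1],[0,0.8,0,0,0,-0.0088,-1],[0,0.8,0,0,0,-0.0088,-1],[0,0.6,0,0,0,-0.0088,-1]]

```text
time_s: 5.85
position: [0.4998, 0.1756, 0.2854]
tcp_rot: [[0.156, 0.988, -0.002], [0.988, -0.156, 0.001], [0.0, -0.002, -1.0]]
force: [0.2, -1.6, -3.2]
opening: 0.156
```

Emit:
play_rows:
  plan:
    - [[0,0.6,0,0,0,0,-1],[0,0.3,0,0,0,0,-1],[0,0.13,0,0,0,0,-1],[0,0,0,0,0,0,-1],[0,0,0,0,0,0,-1]]

```text
time_s: 6.35
position: [0.5009, 0.2235, 0.2862]
tcp_rot: [[0.157, 0.988, -0.001], [0.988, -0.157, -0.001], [-0.001, -0.001, -1.0]]
force: [1.5, 0.5, -4.8]
opening: 0.156
```

```bash
python3 - <<'E'
from h import *
s=read_state();p=camera_params("wrist");im=capture("wrist");sc=capture("scene")
print(s["position"],s["tcp_rot"],s["force"],s["joint_positions"])
np.save("pics/w2.npy",im);np.save("pics/s2.npy",sc)
im=cv2.resize(im[:,:,::-1],(800,600),interpolation=cv2.INTER_CUBIC);v=[.5952,.2102,-.1572]
for X in [(-.037,.08,.183),(-.011,.08,.204),(.019,.08,.204),(-.037,-.08,.183),(.045,.16,.207),(.045,-.16,.207)]:
    u=wproj(s,p,pose(v,np.array(X)));print(X,u*1.5625);cv2.drawMarker(im,tuple(int(a*1.5625) for a in u),(0,0,255),0,10,1)
cv2.imwrite("pics/w2.png",im)
E
```

```text
[0.50085105 0.22354973 0.28622361] [[ 1.56579180e-01  9.87665123e-01 -7.51570921e-04]
 [ 9.87664613e-01 -1.56579974e-01 -1.15092417e-03]
 [-1.25440861e-03 -5.62089241e-04 -9.99999055e-01]] [ 1.49064732  0.45934736 -4.77947458] [ 1.24083659e+01  2.02406999e+01  8.85524490e+01 -5.82359999e-02
  7.12630858e+01  2.14355221e+01]
(-0.037, 0.08, 0.183) [499.69180323 164.05425743]
(-0.011, 0.08, 0.204) [556.98662959 161.6126516 ]
(0.019, 0.08, 0.204) [612.92310102 161.59959522]
(-0.037, -0.08, 0.183) [486.33853619 413.01436119]
(0.045, 0.16, 0.207) [689.22437562 -11.76553046]
(0.045, -0.16, 0.207) [611.02730598 540.10028424]
```

View pics/w2.png

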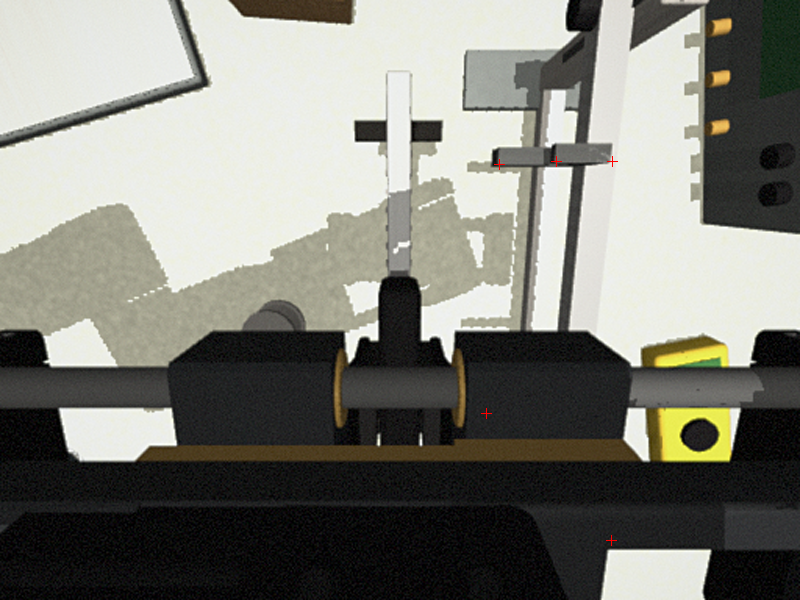

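Hook a is in view: ledge px x 493–552, lip 552–612, y about 156. That matches the stand pose in x, with the stand about 3 mm further +y. Next I move over the ledges at x = -24 mm and lower to just above the highest possible ledge.

Emit:
play_rows:
  plan:
    - [[0.2,-0.02,0,0,0,0,-1],[0.3,-0.03,0,0,0,0,-1],[0.3,-0.03,0,0,0,0,-1],[0.3,-0.03,0,0,0,0,-1],[0.22,-0.02,0,0,0,0,-1],[0.1,0,0,0,0,0,-1],[0,0,-0.2,0,0,0,-1],[0,0,-0.3,0,0,0,-1],[0,0,-0.25,0,0,0,-1],[0,0,-0.1,0,0,0,-1],[0,0,0,0,0,0,-1],[0,0,0,0,0,0,-1]]

```text
time_s: 7.65
position: [0.5725, 0.2183, 0.2444]
tcp_rot: [[0.156, 0.988, 0.001], [0.988, -0.156, 0.0], [0.0, 0.001, -1.0]]
force: [0.5, 0.1, -4.1]
opening: 0.158
```

```bash
python3 - <<'E'
from h import *
s=read_state();p=camera_params("wrist");im=capture("wrist");sc=capture("scene")
q=s["position"];print(q,s["force"]);v=[.5956,.2132,-.1572]
d=q[:2]-v[:2];c,n=np.cos(v[2]),np.sin(v[2]);print("stand frame tcp",c*d[0]+n*d[1],-n*d[0]+c*d[1])
L=cv2.resize(sc[110:185,270:370],(800,600),interpolation=cv2.INTER_CUBIC)[:,:,::-1].copy()
for y in(-.08,.08):
  for dz,col in((-.01,(255,0,0)),(0,(0,255,0)),(.01,(0,0,255))):
    for w in(-.005,.005):
      pts=[(proj("scene",pose(v,np.array([x,y+w,.175+dz+z])))-[270,110])*8 for x,z in((-.037,.008),(-.011,.008),(-.011,.029),(.019,.029))]
      cv2.circle(L,tuple(int(a) for a in pts[0]),3,col,-1)
      cv2.line(L,tuple(int(a) for a in pts[2]),tuple(int(a) for a in pts[3]),col,1)
cv2.imwrite("pics/s3.png",L);cv2.imwrite("pics/w3.png",cv2.resize(im[:,:,::-1],(800,600),interpolation=cv2.INTER_CUBIC))
E
```

```text
[0.57250257 0.2182673  0.24440364] [ 0.54009605  0.09303609 -4.05087952]
stand frame tcp -0.02360593228271526 0.0013888412801495355
```

View pics/s3.png

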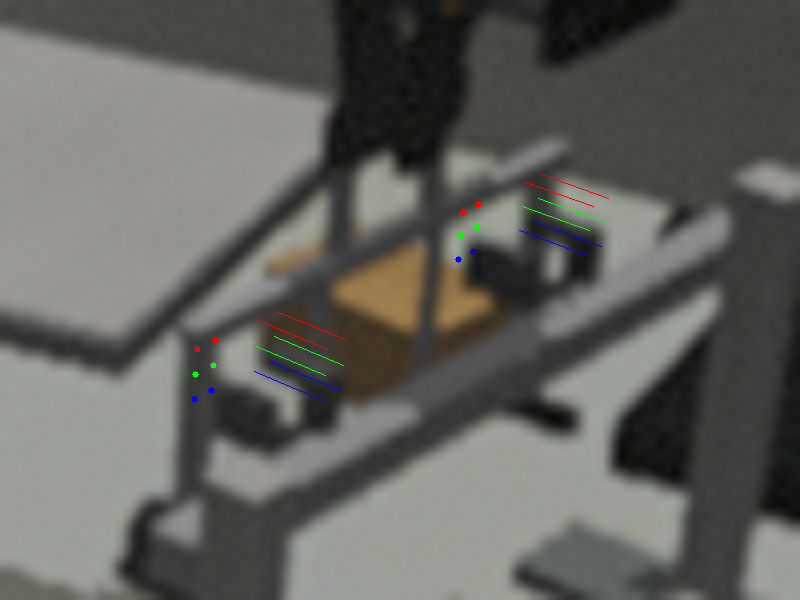

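View pics/w3.png

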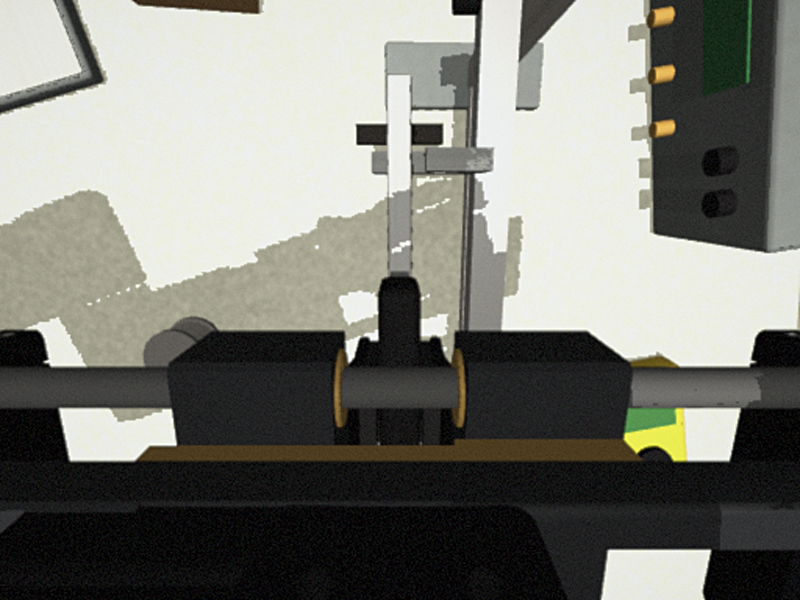

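The scene view puts the ledges near the blue marks, about 10 mm below nominal, with the bar well above. In the wrist view the bar (387–410) lies between the ledge front (373) and the lip (427). I'll lower in steps and watch the force.

Emit:
play_rows:
  plan:
    - [[0,0,-0.15,0,0,0,-1],[0,0,-0.15,0,0,0,-1],[0,0,-0.1,0,0,0,-1],[0,0,-0.04,0,0,0,-1],[0,0,0,0,0,0,-1],[0,0,0,0,0,0,-1]]

```text
time_s: 8.35
position: [0.572, 0.2183, 0.2221]
tcp_rot: [[0.156, 0.988, 0.0], [0.988, -0.156, 0.0], [0.0, 0.0, -1.0]]
force: [-0.2, -0.5, -3.9]
opening: 0.158
```

Emit:
play_rows:
  plan:
    - [[0,0,-0.02,0,0,0,-1],[0,0,-0.02,0,0,0,-1],[0,0,0,0,0,0,-1],[0,0,0,0,0,0,-1]]

```text
time_s: 8.75
position: [0.572, 0.2183, 0.2202]
tcp_rot: [[0.156, 0.988, 0.0], [0.988, -0.156, 0.0], [0.0, 0.0, -1.0]]
force: [0.3, -0.0, -4.5]
opening: 0.156
```

Emit:
play_rows:
  plan:
    - [[0,0,-0.02,0,0,0,-1],[0,0,-0.02,0,0,0,-1],[0,0,0,0,0,0,-1],[0,0,0,0,0,0,-1]]

```text
time_s: 9.15
position: [0.5721, 0.2179, 0.2187]
tcp_rot: [[0.156, 0.988, 0.001], [0.988, -0.156, -0.001], [-0.0, 0.001, -1.0]]
force: [-1.6, -2.8, 0.7]
opening: 0.159
```

Something touches at TCP z ≈ 0.2187, while the picture suggested the hooks were about 10 mm lower. I'll check what it is before going on.

```bash
python3 - <<'E'
from h import *
s=read_state();sc=capture("scene");q=s["position"]
print(s["force"],s["moment"],s["position"])
L=cv2.resize(sc[105:210,260:400],(800,600),interpolation=cv2.INTER_CUBIC)[:,:,::-1].copy()
L=cv2.convertScaleAbs(L,alpha=1.6)
k=800/140
w=[q[0],q[1],-.1572];g=q[2]+.0185
for X in [(-.005,-.112,g-.045),(-.005,.112,g-.045),(.028,-.104,g-.16),(-.028,-.104,g-.16),(.028,.104,g-.16),(-.028,.104,g-.16)]:
    u=(proj("scene",pose(w,np.array(X)))-[260,105])*k;cv2.drawMarker(L,tuple(int(a) for a in u),(0,0,255),0,12,1)
v=[.5956,.2132,-.1572]
for X in [(.015,-.16,.181),(.015,.16,.181),(.033,-.172,.207),(.057,-.172,.207),(.033,-.148,.207),(.057,.148,.207),(-.037,.075,.183),(-.037,-.085,.183),(.033,.1,.181),(.033,-.1,.181)]:
    u=(proj("scene",pose(v,np.array(X)))-[260,105])*k;cv2.drawMarker(L,tuple(int(a) for a in u),(0,255,0),0,10,1)
cv2.imwrite("pics/s4.png",L)
E
```

```text
[-1.5830593  -2.84787208  0.73107441] [-0.25782664  0.03693674 -0.02146881] [0.57209806 0.21785215 0.21871619]
```

View pics/s4.png

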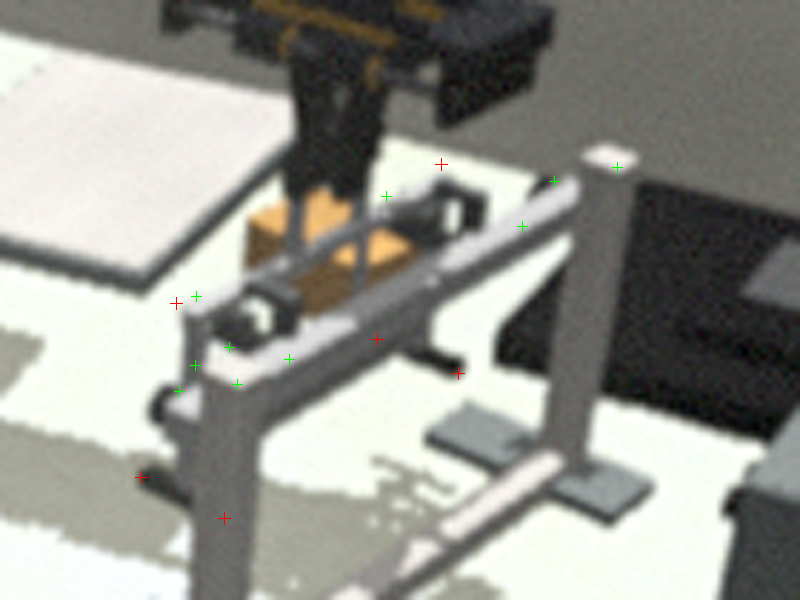

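The picture shows the bar meeting the ledges of both hooks, near (430,205) and (240,315). My markers are off by about 2 native pixels, which explains the 10 mm disagreement. The moment says the -y end touched first, so I'll lower a little more.

Emit:
play_rows:
  plan:
    - [[0,0,-0.01,0,0,0,-1],[0,0,0,0,0,0,-1],[0,0,0,0,0,0,-1]]

```text
time_s: 9.5
position: [0.5722, 0.2178, 0.2182]
tcp_rot: [[0.156, 0.988, 0.001], [0.988, -0.156, -0.001], [-0.001, 0.001, -1.0]]
force: [-1.2, -4.9, 5.0]
opening: 0.157
```

```bash
python3 -c "
from h import *
s=read_state();print(s['force'],s['moment'],s['position'],s['tcp_rot'][:,2])"
```

```text
[-1.15785441 -4.93110998  5.01450638] [-0.45620631  0.25289406  0.05267929] [0.57216988 0.21782338 0.21822248] [ 9.09666588e-04 -7.28652444e-04 -9.99999321e-01]
```

Both ledges are carrying the bar lightly. I'll ease up about 0.8 mm to stay between ledge and lip, then slide back gently.

Emit:
play_rows:
  plan:
    - [[0,0,0.016,0,0,0,-1],[0,0,0,0,0,0,-1],[0.03,-0.005,0,0,0,0,-1],[0.05,-0.008,0,0,0,0,-1],[0.05,-0.008,0,0,0,0,-1],[0.05,-0.008,0,0,0,0,-1],[0,0,0,0,0,0,-1],[0,0,0,0,0,0,-1]]

```text
time_s: 10.3
position: [0.5786, 0.2185, 0.2182]
tcp_rot: [[0.156, 0.988, -0.005], [0.988, -0.156, 0.003], [0.002, -0.006, -1.0]]
force: [-6.3, -0.2, 5.1]
opening: 0.157
```

```bash
python3 -c "
from h import *
s=read_state();print(s['force'],s['moment'],s['position'],s['tcp_rot'][:,2])"
```

```text
[-6.32141772 -0.16192713  5.10793747] [ 0.20020605  1.13824706 -0.00329617] [0.57860929 0.21846243 0.21817991] [-0.00517386  0.00277143 -0.99998278]
```

Emit:
play_rows:
  plan:
    - [[0,0,0.014,0,0,0,-1],[0,0,0,0,0,0,-1],[0,0,0,0,0,0,-1]]

```text
time_s: 10.6
position: [0.5802, 0.2181, 0.2186]
tcp_rot: [[0.156, 0.988, -0.002], [0.988, -0.156, 0.002], [0.002, -0.002, -1.0]]
force: [-3.5, 2.5, 0.5]
opening: 0.158
```

```bash
python3 -c "
from h import *
s=read_state();print(s['force'],s['moment'],s['position'],s['tcp_rot'][:,2])"
```

```text
[-3.46054396  2.50681218  0.47653761] [0.57435303 0.58931738 0.04444786] [0.58017846 0.21811906 0.21857776] [-0.00157124  0.00224174 -0.99999625]
```

Emit:
play_rows:
  plan:
    - [[0,0,0.016,0,0,0,-1],[0,0,0,0,0,0,-1],[0.03,-0.005,0,0,0,0,-1],[0.04,-0.006,0,0,0,0,-1],[0.03,-0.005,0,0,0,0,-1],[0,0,0,0,0,0,-1],[0,0,0,0,0,0,-1]]

```text
time_s: 11.3
position: [0.5863, 0.2157, 0.2198]
tcp_rot: [[0.156, 0.988, 0.001], [0.988, -0.156, -0.0], [-0.0, 0.001, -1.0]]
force: [-0.1, -0.6, -3.4]
opening: 0.159
```

```bash
cat > st.py <<'E'
from h import *
s=read_state();q=s["position"];v=[.5956,.2132,-.1572]
d=q[:2]-v[:2];c,n=np.cos(v[2]),np.sin(v[2])
np.set_printoptions(precision=3,suppress=True)
print(s['force'],s['moment'],q,s['tcp_rot'][:,2],"stand x mm",1e3*(c*d[0]+n*d[1]),"y",1e3*(-n*d[0]+c*d[1]),"yaw",np.degrees(np.arctan2(*s['tcp_rot'][[1,0],0]))-90)
E
python3 st.py
```

```text
[-0.105 -0.591 -3.414] [ 0.052 -0.075 -0.003] [0.586 0.216 0.22 ] [ 0.001 -0.    -1.   ] stand x mm -9.537067902174245 y 0.9938080179521463 yaw -8.98160257013501
```

Free now, about 1 mm above the ledge and under the lip. Continuing back.

Emit:
play_rows:
  plan:
    - [[0.03,-0.005,0,0,0,0,-1],[0.04,-0.006,0,0,0,0,-1],[0.04,-0.006,0,0,0,0,-1],[0.03,-0.005,0,0,0,0,-1],[0,0,0,0,0,0,-1],[0,0,0,0,0,0,-1]]

```text
time_s: 11.9
position: [0.5931, 0.2148, 0.2197]
tcp_rot: [[0.156, 0.988, 0.0], [0.988, -0.156, -0.0], [-0.0, 0.0, -1.0]]
force: [0.3, 0.3, -3.9]
opening: 0.156
```

```bash
python3 st.py
```

```text
[ 0.287  0.313 -3.891] [ 0.006 -0.163 -0.043] [0.593 0.215 0.22 ] [ 0. -0. -1.] stand x mm -2.71031271227467 y 1.1609400457522896 yaw -8.975150879982394
```

Emit:
play_rows:
  plan:
    - [[0.03,-0.005,0,0,0,0,-1],[0.03,-0.005,0,0,0,0,-1],[0,0,0,0,0,0,-1],[0,0,0,0,0,0,-1]]

```text
time_s: 12.3
position: [0.5959, 0.2144, 0.2198]
tcp_rot: [[0.156, 0.988, -0.0], [0.988, -0.156, -0.0], [-0.0, -0.0, -1.0]]
force: [0.1, -0.1, -4.7]
opening: 0.157
```

```bash
python3 st.py
```

```text
[ 0.074 -0.119 -4.732] [-0.046 -0.073  0.049] [0.596 0.214 0.22 ] [-0. -0. -1.] stand x mm 0.06578936901032578 y 1.1894571594604737 yaw -8.965656510005104
```

Emit:
play_rows:
  plan:
    - [[0.02,-0.003,0,0,0,0,-1],[0.01,-0.002,0,0,0,0,-1],[0,0,0,0,0,0,-1],[0,0,0,0,0,0,-1]]

```text
time_s: 12.7
position: [0.5969, 0.2143, 0.2197]
tcp_rot: [[0.156, 0.988, -0.001], [0.988, -0.156, 0.0], [-0.0, -0.001, -1.0]]
force: [-1.2, -0.9, -4.4]
opening: 0.162
```

```bash
python3 st.py
```

```text
[-1.217 -0.882 -4.39 ] [ 0.087  0.229 -0.116] [0.597 0.214 0.22 ] [-0.001  0.    -1.   ] stand x mm 1.1039782364226334 y 1.2592854637266169 yaw -8.969408098825966
```

Emit:
play_rows:
  plan:
    - [[0.02,-0.003,0,0,0,0,-1],[0,0,0,0,0,0,-1],[0,0,0,0,0,0,-1]]

```text
time_s: 13.0
position: [0.5972, 0.2142, 0.2196]
tcp_rot: [[0.156, 0.988, -0.003], [0.988, -0.156, 0.0], [-0.0, -0.003, -1.0]]
force: [-4.0, 1.6, -2.9]
opening: 0.162
```

```bash
python3 st.py
```

```text
[-3.991  1.562 -2.901] [ 0.182  0.863 -0.163] [0.597 0.214 0.22 ] [-0.003  0.    -1.   ] stand x mm 1.4667204745949094 y 1.2465519144255086 yaw -8.964234121540983
```

The back wall is met with about 4 N, slightly more on hook b. I'll back off about 1.5 mm to mid-pocket and lower.

Emit:
play_rows:
  plan:
    - [[-0.02,0.003,0,0,0,-0.001,-1],[-0.016,0.003,0,0,0,0,-1],[0,0,0,0,0,0,-1],[0,0,-0.03,0,0,0,-1],[0,0,-0.03,0,0,0,-1],[0,0,0,0,0,0,-1],[0,0,0,0,0,0,-1]]

```text
time_s: 13.7
position: [0.5969, 0.2142, 0.2167]
tcp_rot: [[0.159, 0.987, 0.001], [0.987, -0.159, -0.0], [-0.0, 0.001, -1.0]]
force: [-0.9, 0.6, -5.2]
opening: 0.156
```

```bash
python3 st.py
```

```text
[-0.944  0.558 -5.203] [ 0.041  0.204 -0.056] [0.597 0.214 0.217] [ 0.001 -0.    -1.   ] stand x mm 1.1716616667135347 y 1.150067078082646 yaw -9.144153455596097
```

Emit:
play_rows:
  plan:
    - [[-0.016,0.002,0,0,0,0,-1],[0,0,-0.03,0,0,0,-1],[0,0,-0.03,0,0,0,-1],[0,0,-0.02,0,0,0,-1],[0,0,0,0,0,0,-1],[0,0,0,0,0,0,-1]]

```text
time_s: 14.3
position: [0.5959, 0.2144, 0.2128]
tcp_rot: [[0.159, 0.987, 0.0], [0.987, -0.159, -0.0], [-0.0, 0.0, -1.0]]
force: [-0.8, 0.1, -3.8]
opening: 0.154
```

```bash
python3 st.py
```

```text
[-0.782  0.067 -3.755] [ 0.028 -0.076 -0.042] [0.596 0.214 0.213] [ 0. -0. -1.] stand x mm 0.10877159782056041 y 1.2081405199784927 yaw -9.13918909777496
```

Below the ledge level on both sides and free. The floor is expected at about 0.211.

Emit:
play_rows:
  plan:
    - [[0,0,-0.02,0,0,0,-1],[0,0,-0.02,0,0,0,-1],[0,0,0,0,0,0,-1],[0,0,0,0,0,0,-1]]

```text
time_s: 14.7
position: [0.5961, 0.2142, 0.2113]
tcp_rot: [[0.159, 0.987, 0.001], [0.987, -0.159, -0.0], [0.0, 0.001, -1.0]]
force: [-0.7, -1.0, -2.2]
opening: 0.158
```

```bash
python3 st.py
```

```text
[-0.706 -0.955 -2.238] [-0.089 -0.04   0.06 ] [0.596 0.214 0.211] [ 0.001 -0.    -1.   ] stand x mm 0.28242419073736924 y 1.0927882683015264 yaw -9.147189891815003
```

Emit:
play_rows:
  plan:
    - [[0,0,-0.016,0,0,0,-1],[0,0,0,0,0,0,-1],[0,0,0,0,0,0,-1],[0,0,0,0,0,0,-1]]

```text
time_s: 15.1
position: [0.5961, 0.214, 0.2105]
tcp_rot: [[0.159, 0.987, 0.001], [0.987, -0.159, -0.001], [-0.0, 0.001, -1.0]]
force: [-1.2, -3.3, 1.3]
opening: 0.157
```

```bash
python3 st.py; python3 - <<'E'
from h import *
im=capture("wrist");sc=capture("scene")
a=cv2.resize(im[70:130,215:335],(800,400),interpolation=cv2.INTER_CUBIC)
b=cv2.resize(sc[105:195,270:370],(800,720),interpolation=cv2.INTER_CUBIC)
L=np.hstack([cv2.resize(a,(400,200)),np.zeros((200,0,3),np.uint8)])
o=np.zeros((600,800,3),np.uint8);o[:200,:400]=L
top=capture("top");o[200:500,:400]=cv2.resize(top[130:205,150:250],(400,300),interpolation=cv2.INTER_CUBIC)
o[:450,400:]=cv2.resize(sc[105:195,275:355],(400,450),interpolation=cv2.INTER_CUBIC)
cv2.imwrite("pics/s5.png",cv2.convertScaleAbs(o[:,:,::-1],alpha=1.4))
E
```

```text
[-1.246 -3.278  1.279] [-0.233  0.093  0.052] [0.596 0.214 0.211] [ 0.001 -0.001 -1.   ] stand x mm 0.32854499136145526 y 0.8719652657741083 yaw -9.14548678503266
```

View pics/s5.png

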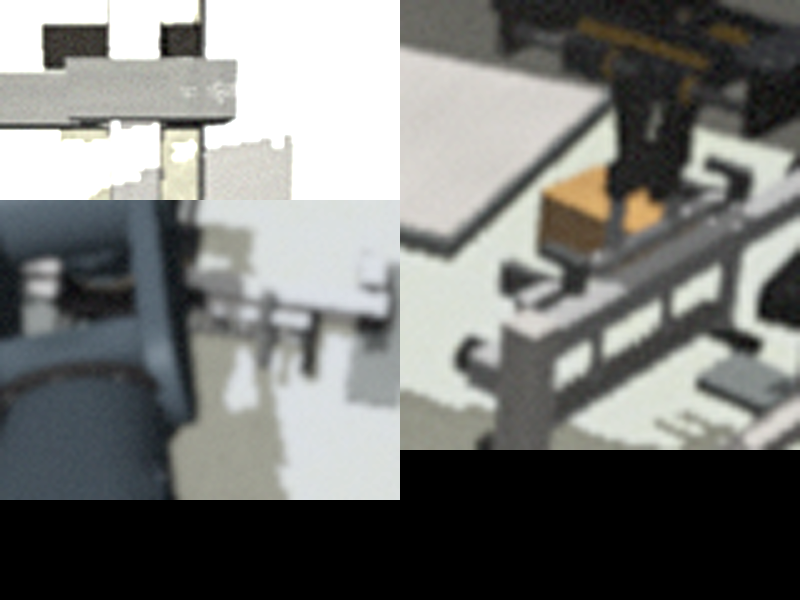

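Hook a's lip now covers the bar, and the rack hangs behind the rail front. TCP is 8.2 mm lower than at the same force on the ledge, which matches the 8 mm drop. One more light press to confirm both ends share the load.

Emit:
play_rows:
  plan:
    - [[0,0,-0.012,0,0,0,-1],[0,0,0,0,0,0,-1],[0,0,0,0,0,0,-1],[0,0,0,0,0,0,-1]]

```text
time_s: 15.65
position: [0.5961, 0.214, 0.2102]
tcp_rot: [[0.159, 0.987, 0.001], [0.987, -0.159, -0.001], [-0.0, 0.001, -1.0]]
force: [-1.3, -5.5, 4.8]
opening: 0.159
```

```bash
python3 st.py
```

```text
[-1.311 -5.494  4.846] [-0.498  0.173 -0.032] [0.596 0.214 0.21 ] [ 0.001 -0.001 -1.   ] stand x mm 0.3510873014805887 y 0.9139617124838821 yaw -9.141104366370286
```

Load shares look like about 70/30 toward hook b. I'll test the +y end directly by rolling 0.4° so that end goes down.

Emit:
play_rows:
  plan:
    - [[0,0,0,-0.0022,0.00035,0,-1],[0,0,0,0,0,0,-1],[0,0,0,0,0,0,-1],[0,0,0,0,0,0,-1]]

```text
time_s: 16.05
position: [0.5961, 0.214, 0.2102]
tcp_rot: [[0.159, 0.987, -0.0], [0.987, -0.159, -0.008], [-0.008, 0.001, -1.0]]
force: [-2.2, -5.6, 4.9]
opening: 0.158
```

```bash
python3 st.py
```

```text
[-2.169 -5.569  4.922] [-0.515  0.173  0.064] [0.596 0.214 0.21 ] [-0.    -0.008 -1.   ] stand x mm 0.4091701275371159 y 0.8616425383275916 yaw -9.12714463441091
```

Moments satisfy M ≈ r × F through the grip (0.1 m arm), so the rack pivots freely between the pads. The press therefore loads both hooks equally, and a full 8 mm drop at the middle means both ends are home. I'll undo the roll, ease the load and open.

Emit:
play_rows:
  plan:
    - [[0,0,0.012,0.0022,-0.00035,0,-1],[0,0,0.01,0,0,0,-1],[0,0,0,0,0,0,-1],[0,0,0,0,0,0,-1]]

```text
time_s: 16.45
position: [0.5961, 0.2143, 0.2105]
tcp_rot: [[0.159, 0.987, 0.0], [0.987, -0.159, -0.0], [-0.0, 0.001, -1.0]]
force: [1.1, -5.2, 2.5]
opening: 0.152
```

```bash
python3 st.py
```

```text
[ 1.122 -5.241  2.52 ] [-0.663 -0.111  0.02 ] [0.596 0.214 0.21 ] [ 0. -0. -1.] stand x mm 0.27539418185326076 y 1.1481570836877657 yaw -9.132943514372585
```

Emit:
play_rows:
  plan:
    - [[0,-0.012,0.004,0,0,0,-1],[0,0,0,0,0,0,-1],[0,0,0,0,0,0,-1]]

```text
time_s: 16.75
position: [0.596, 0.2142, 0.2106]
tcp_rot: [[0.159, 0.987, 0.001], [0.987, -0.159, 0.001], [0.001, 0.0, -1.0]]
force: [1.6, -2.6, 0.5]
opening: 0.159
```

```bash
python3 st.py
```

```text
[ 1.638 -2.551  0.524] [-0.262 -0.299  0.094] [0.596 0.214 0.211] [ 0.001  0.001 -1.   ] stand x mm 0.25650569441539167 y 1.1025270375013323 yaw -9.14223869799909
```

The rack rests on the hooks and the residual loads are small, so I'm opening.

Emit:
play_rows:
  plan:
    - [[0,0,0,0,0,0,-0.4],[0,0,0,0,0,0,-0.2],[0,0,0,0,0,0,0.2],[0,0,0,0,0,0,0.2],[0,0,0,0,0,0,0.2],[0,0,0,0,0,0,0.2],[0,0,0,0,0,0,0.2],[0,0,0,0,0,0,0.2],[0,0,0,0,0,0,0.2],[0,0,0,0,0,0,0.2],[0,0,0,0,0,0,0.2],[0,0,0,0,0,0,0.2]]

```text
time_s: 17.95
position: [0.5958, 0.2138, 0.2107]
tcp_rot: [[0.159, 0.987, -0.0], [0.987, -0.159, 0.0], [0.0, -0.0, -1.0]]
force: [0.0, 0.1, -0.7]
opening: 0.593
```

Emit:
play_rows:
  plan:
    - [[0,0,0.05,0,0,0,0.2],[0,0,0.2,0,0,0,0.2],[0,0,0.4,0,0,0,0.2],[0,0,0.6,0,0,0,0.2],[0,0,0.6,0,0,0,0.2],[0,0,0.6,0,0,0,0.2],[-0.6,0,0.4,0,0,0,0.2],[-0.8,0,0.2,0,0,0,0.2],[-0.8,0,0,0,0,0,0.2],[-0.5,0,0,0,0,0,0.2],[0,0,0,0,0,0,0.2],[0,0,0,0,0,0,0.2]]

```text
time_s: 19.15
position: [0.4612, 0.2139, 0.3645]
tcp_rot: [[0.159, 0.987, 0.003], [0.987, -0.159, 0.001], [0.001, 0.003, -1.0]]
force: [0.4, 0.7, 0.2]
opening: 0.598
```

```bash
python3 - <<'E'
from h import *
s=read_state();print(s["force"],s["position"])
sc=capture("scene");w=capture("wrist")
o=np.zeros((600,800,3),np.uint8)
o[:,:500]=cv2.resize(sc[105:225,275:375],(500,600),interpolation=cv2.INTER_CUBIC)
o[:225,500:]=cv2.resize(w,(300,225))
cv2.imwrite("pics/s6.png",cv2.convertScaleAbs(o[:,:,::-1],alpha=1.5))
E
```

```text
[0.39650962 0.68146288 0.20580449] [0.46118443 0.21394701 0.36451555]
```

View pics/s6.png

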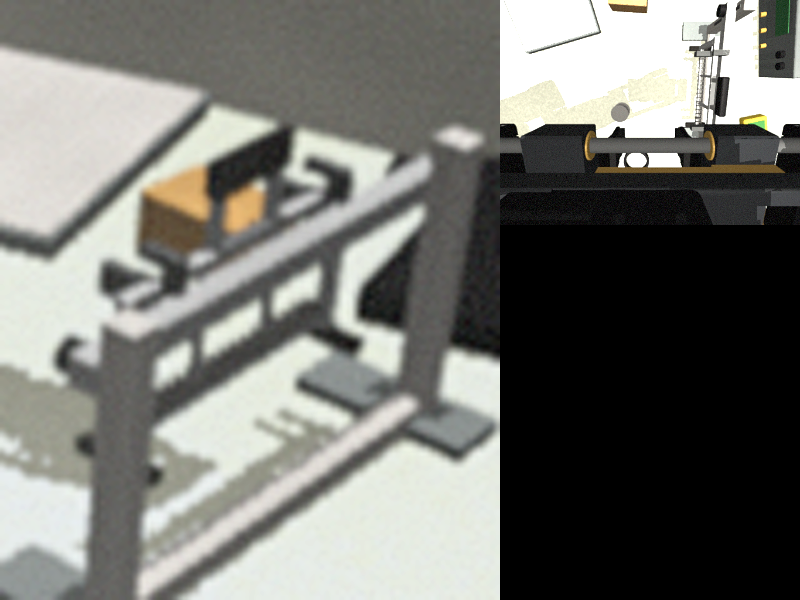

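The rack hangs level in both hooks, its bar under both lips (near (165,260) and (330,175)) and parallel to the rail. The gripper is clear, so I'm handing in.

```bash
python3 -c "
from rig import *
print(hand_in())"
```

```text
the job is handed in; nothing more can be done
None
```

The smaller rack is hanging in both hook pockets. I handed the job in at about 19 s, with the gripper open and well clear of it.

I took the rack by its grip and laid the bar on both front ledges. I then slid it back under the lips until it met the backs at about 4 N, backed off about 1.5 mm, and let it down into the pockets.

**Checks while still holding it:**
- **Drop:** the tool sat 8.2 mm lower in the pockets than on the ledges at about the same force, against the 8 mm expected.
- **Press force:** at most about 9 N of contact force, well under the 30 N that bends a hook.
- **Both ends down:** this is inferred from the full drop at the middle and from the rack pivoting freely in the pads. Each end was not measured separately.

**After letting go:** the force on the tool was near zero, and the last picture shows the bar level under both lips. I did no separate check on the other bench items. The arm kept well above them, and no contact showed in the forces away from the hooks.

**Disagreements and snags:**
- The scene camera put the hooks about 10 mm low. Touch put them within about 1 mm of nominal height, and I went by touch.
- The bar dragged on the ledges at about 6 N early in the slide, so I raised it slightly before going on.

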